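# Fetch the silver gauge rod from the drawer and set it against the V-rail stop

## Task

Pull open the drawer of the small grey unit by its handle, take out the silver rod (leave the brass one in the drawer) and lay it lengthwise in the groove of the V-rail, its front end more than 2 cm short of the blue stop, and let go of it. Then push the rod gently along the groove until it touches the stop, and last of all push the drawer fully shut; leave the vials standing where they are.

Things in the scene. Friction and masses are not known exactly. Their poses are not given: they have to be found in the camera images.
- unit: Grey one-drawer instrument unit with a white drawer front, fixed on the bench: 200 (x) x 260 (y) x 88 mm high. Origin: centre of its underside; x points from front to back, z up. The drawer front is 100 mm in front (-x) of the origin and the drawer slides out along -x. Drawer inside 155 x 218 mm; floor 22 mm, wall rims 66 mm, top of the white front 76 mm above the bench.
- unit_drawer0 (a joint): Drawer slide in m: 0 is fully shut, 0.134 fully open; it may start up to 0.012 open. It runs with light friction (a few N) and stays where it is left. At 0.12 or more the rods are clear of the unit's top.
- unit_drawer0_handle (a point): Middle of the steel bar handle, a level round bar 11 mm thick and 130 mm long parallel to the unit's y, on two posts 102 mm apart; its axis is 50 mm above the bench, 35 mm in front of the drawer's white front (29 mm of free gap behind it). The point moves with the drawer.
- drawer_mid (a point): Point midway between the two rods' places, moving with the drawer, axes as the unit's. Two pairs of black V-notched saddles, 50 mm to its +y and -y, hold the rods parallel to x with their axes at this height, 52 mm above the bench. The middle 66 mm of each rod hangs free between its saddles, 30 mm above the drawer floor.
- silver_rod: Loose silver-coloured aluminium rod, 24 mm diameter, 110 mm long, about 0.14 kg. Origin at its centre, x along its axis; both ends alike. At the start it lies in either pair of saddles in the drawer. Its middle may be up to 10 mm off the middle of the saddles.
- brass_rod: Loose yellow brass-coloured rod, same size and frame as the silver rod, in the other pair of saddles. It stays in the drawer.
- rail: V-rail fixed on the bench: dark base plate 190 (x) x 80 x 10 mm; on it a steel rail, x = -75 to +75 mm, with a 120-degree V-groove along x; at the +x end a blue stop plate 66 mm high, 44 wide. Origin: centre of underside, x towards the stop. The rail's edges are 41 mm above the bench and only 20 mm apart, narrower than the rod: fingers can straddle both down to 12 mm above the bench.
- rail_stop (a point): Point where the axis of a rod in the groove meets the face of the stop, 50 mm above the bench; same axes as the rail. A rod that touches the stop has its centre at x = -55 mm from here. The stop is rigid; a push of a few N moves the rod, 40 N would be rough.
- vial_1: White screw-cap vial standing on the bench, 25 mm diameter, 61 mm high, origin at the centre of its foot, z up. Bystander.
- vial_2: Another such vial, a bystander.
- vial_3: Another such vial, a bystander.

How it is judged:
By the outcome, as a careful person would: the job done as asked, in the order asked, and still so for the second after the job is handed in, with the robot touching nothing.
It also fails if it takes over 72 s, if anything falls off the work surface, if the arm or the gripper's body presses on something with over 40 N, if the wrist force passes 120 N, or if a joint passes its speed limit or range.

## Robot

A 6-joint arm with a two-finger parallel gripper is mounted at the origin on a cart in front of the work surface, level with it; the furniture and walls round the work are solid. World frame = base frame: x ahead of the robot, y to its left, z up, the work surface at z = 0. Lengths are in m, angles in rad, forces in N, time in s.
With the tool pointing down it reaches from about 0.4 to 0.825 m from the base axis. Payload 7 kg.
Tool frame: the origin (TCP) lies at the very end of the fingers, on their centre line; the grasp point (between the pads) lies 19 mm behind it (arm.grip_point_offset is the distance from the TCP to the grasp point, in m); z points along the fingers, y is the line along which they close (so a half turn about z gives the same grasp; the last joint's range is limited). The gripper opens to 88 mm and grips with 3 to 60 N. Pads are 19 mm wide; open, the fingers measure 130 mm over their backs; the gripper's body (78 mm by 193 mm) begins 47 mm behind the grasp point.
Start: joints at [1.621, 0.359, 0.012, 0, -1.224, -0.288], TCP at [0.159, 0.656, 0.227] pointing down, gripper open.
Joint ranges: [-3.07, 3.07], [-1.43, 2.12], [-1.02, 1.25], [-3.03, 1.67], [-3.05, -0], [-3.03, 3.03]. Speed limits (rad/s): [2.39, 2.39, 3.01, 3.14, 3.14, 3.14].

## Interface

Orientations are given as [roll, pitch, yaw] about the fixed x, y, z axes, in that order (R = Rz(yaw) Ry(pitch) Rx(roll)).
In Python, from station import arm, cams gives the robot as it stands.
- The arm moves only by the shell command python3 -m handwheel 'ROWS' [FORCE]. ROWS is JSON, a list that holds one entry, the list of rows, each a list of 7 numbers: the shift along the tool's x, y, z normalised to -1 to 1, where 1 is 0.08 m, then the turn, a rotation vector about the tool's x, y, z normalised to -1 to 1, where 1 is 0.5 rad, then the closure in counts, from 0 (fully open) to 255 (shut). In form: [[[x, y, z, wx, wy, wz, hand], ...]]. A call has 1 to 5 rows; each row is the pose to reach, as a shift and turn from the pose commanded when the call began, along the tool's axes at that moment; what a row does not reach only later rows make up. A row lasts 1/8 s, in which the tool goes at most 62.5 mm and 10.7 degrees, less where a joint would pass 70% of its speed; a pose out of reach is approached as far as the arm can. A call with a number of a shift or a turn outside -1 to 1 is refused whole. A call with a gripper value outside its range is refused whole. The fingers move at their own pace and stop on an object; FORCE is the grip in N (left out, the last holds). Time passes only in rows, so rows that repeat a pose let the fingers close. It gives the time, the measured TCP pose, the force, the opening and the grip force at its end, in the units of the state.
- arm.get_state(): the state, without advancing time (a new reading comes with each control period).
- cams.grab_frame(name): name is "side" or "top" or "wrist"; returns the picture (400x640x3 uint8, blue, green, red); there is no depth.
- cams.camera_info(name): a dict with "camera_matrix" (3x3 intrinsics, pixels), "R" (3x3) and "t" (3): a world point X has camera coordinates R X + t; the wrist camera has in their place "hand_eye" (4x4, takes a point from camera to tool coordinates, whose origin is the TCP and whose axes are the flange's). Camera axes: x right, y down, z forward; pixel columns grow to the right and rows downward; lengths in m; the calibration is good to about 2 mm. A picture is of the moment at which its call begins: read the wrist's pose just before it. camera_info takes no time and is no camera call.
- arm.job_done(): hands the job in; it is judged then, once.
The state is a dict: "t": time; "q": joint angles; "qd": joint speeds; "joint_efforts": joint torques, N m; "eef_pos": TCP position; "ee_rot": TCP orientation; "force": force on the tool from outside, world axes, zero at the start; "moment": the same for the moment, N m; "width": finger opening in m; "gripper_force": force on a finger pad.
Only numpy, scipy, OpenCV 4.12 (cv2) and the standard library are available. Lean on these libraries where they do the work, as an engineer would, in place of code of your own. Each camera call takes 0.05 s, during which the arm holds its last target. There are 200 camera calls.

## Working session

There is one attempt and no reset: what is moved stays moved. The work goes in short steps, Python scripts to look and compute and a shell command to move; the robot and the scene stay as the last step left them, time stands still between calls to the robot, and variables do not carry over. Pictures are saved under pics/ and viewed, at most 10 in all, crops included, and the job is handed in when it is done.

```bash
ls; mkdir -p pics; python3 - <<'E'
from station import arm,cams
import cv2,numpy as np
s=arm.get_state();print(s)
for n in("top","side"):
    cv2.imwrite(f"pics/{n}0.png",cams.grab_frame(n));i=cams.camera_info(n);print(n,i)
print(cams.camera_info("wrist"))
E
```

```text
pics
{'t': 0.0, 'q': array([ 1.62106585e+00,  3.59392891e-01,  1.10520530e-02, -3.69756968e-04,
       -1.22412856e+00, -2.88080713e-01]), 'qd': array([-0.00018377, -0.00036217,  0.00082725, -0.00194882,  0.00058499,
       -0.00062532]), 'joint_efforts': array([ 7.39320203e-04, -5.82710016e+01,  2.93051237e+01,  6.99691191e+00,
        6.98405929e-03, -1.50035248e-04]), 'eef_pos': array([0.15893149, 0.65550007, 0.22561233]), 'ee_rot': array([ 3.13988976e+00, -1.42119070e-04, -2.37936991e-01]), 'force': array([ 0.8935568 ,  0.18191111, -0.27149755]), 'moment': array([-0.01134967, -0.03971954,  0.01422643]), 'gripper_force': 0.0, 'width': 0.08760247559577967}
top {'camera_matrix': array([[489.32853281,   0.        , 309.56830821],
       [  0.        , 489.32853281, 208.83504008],
       [  0.        ,   0.        ,   1.        ]]), 'R': array([[ 0.02280474, -0.99959082,  0.01726654],
       [-0.99648255, -0.0241201 , -0.08025424],
       [ 0.08063788, -0.01537562, -0.99662487]]), 't': array([0.05841032, 0.66677016, 1.04305904])}
side {'camera_matrix': array([[455.07070723,   0.      
[... 153 characters left out ...]
2372865,  0.0098344 ],
       [-0.24357292, -0.53935472, -0.80608233],
       [ 0.34686441,  0.72770222, -0.5917217 ]]), 't': array([-0.55652403,  0.26203274,  0.64212052])}
{'camera_matrix': array([[288.12400485,   0.        , 319.05490214],
       [  0.        , 288.12400485, 200.4690669 ],
       [  0.        ,   0.        ,   1.        ]]), 'hand_eye': array([[-6.75167401e-04, -9.56292525e-01, -2.92410929e-01,
         7.88650306e-02],
       [ 9.99999711e-01, -5.43724189e-04, -5.30786688e-04,
         2.57261456e-04],
       [ 3.48596447e-04, -2.92411203e-01,  9.56292616e-01,
        -1.58461906e-01],
       [ 0.00000000e+00,  0.00000000e+00,  0.00000000e+00,
         1.00000000e+00]])}
```

View pics/top0.png

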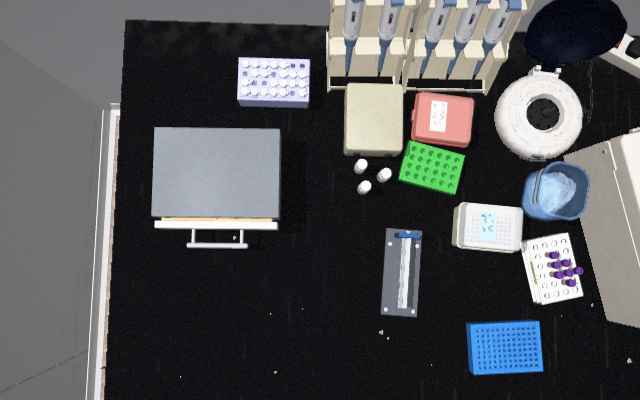

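View pics/side0.png

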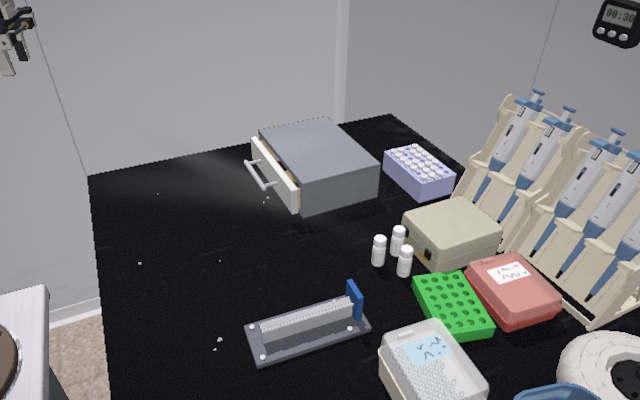

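The top view shows the unit with its roof at about (152–281, 127–218) and the handle bar at about (187–247, 245). The rail runs x 381–422, y 228–317 with its stop at (407, 235). The vials are near (361,166), (384,174) and (364,187). I'll enlarge the key areas.

```bash
python3 - <<'E'
import cv2,numpy as np
a=cv2.imread("pics/top0.png")
c1=cv2.resize(a[205:255,145:285],None,fx=5.7,fy=5.7,interpolation=cv2.INTER_CUBIC)[:, :798]
c2=cv2.resize(a[222:322,370:430],None,fx=3,fy=3,interpolation=cv2.INTER_CUBIC)
can=np.zeros((590,800,3),np.uint8);can[:c1.shape[0],:798]=c1;can[286:586,:180]=c2
s=cv2.imread("pics/side0.png")
c3=cv2.resize(s[140:215,235:310],None,fx=3.9,fy=3.9,interpolation=cv2.INTER_CUBIC);can[290:290+292,200:492]=c3[:292,:292]
c4=cv2.resize(s[275:370,240:375],None,fx=2.2,fy=2.2,interpolation=cv2.INTER_CUBIC);can[290:499,500:797]=c4
cv2.imwrite("pics/c.png",can)
E
```

```text
(no output)
```

View pics/c.png

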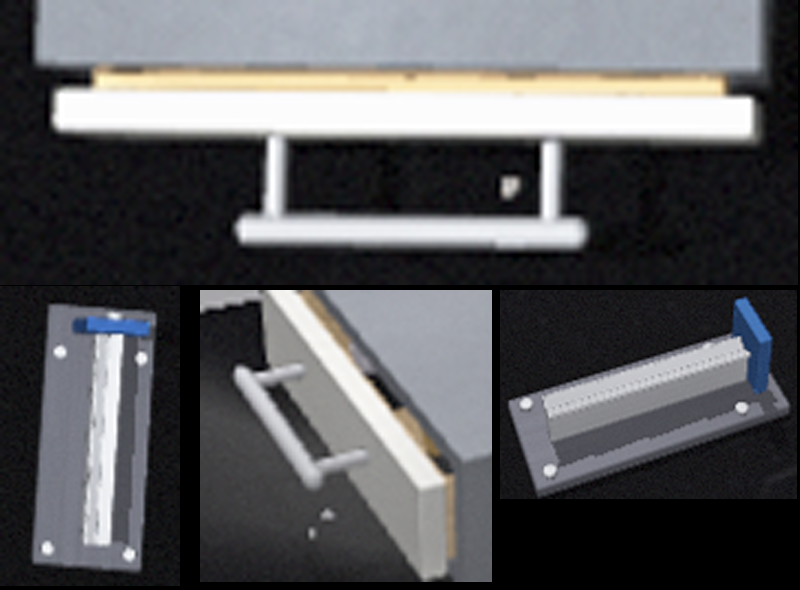

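Handle ends in the top view are (186.8,245.4) and (247.6,246.1). The unit roof's front corners are (151.3,216.6) and (279.2,217.6). The rail base corners are (386.7,228.7), (422.3,231), (381,314) and (417,317). I'll compute poses from these.

```bash
cat > h.py <<'E'
from station import arm,cams
import cv2,numpy as np
from scipy.spatial.transform import Rotation as Ro
def back(n,uv,z,T=None):
    i=cams.camera_info(n);K=i["camera_matrix"]
    d=np.linalg.inv(K)@np.array([*uv,1.])
    if n=="wrist":
        H=T@i["hand_eye"];c=H[:3,3];d=H[:3,:3]@d
    else: c=-i["R"].T@i["t"];d=i["R"].T@d
    return c+d*(z-c[2])/d[2]
def tool(s=None):
    s=s or arm.get_state();T=np.eye(4);T[:3,:3]=Ro.from_euler("xyz",s["ee_rot"]).as_matrix();T[:3,3]=s["eef_pos"];return T
def rel(p,rpy):
    "row units to reach TCP p with rpy from measured pose"
    T=tool();d=T[:3,:3].T@(np.array(p)-T[:3,3])/.08
    w=Ro.from_matrix(T[:3,:3].T@Ro.from_euler("xyz",rpy).as_matrix()).as_rotvec()/.5
    print("rel",d.round(3),w.round(3))
E
python3 - <<'E'
from h import *
def seg(a,b,z,nm):
    A=back("top",a,z);B=back("top",b,z);d=B-A
    print(nm,A.round(4),B.round(4),"mid",((A+B)/2).round(4),"len",np.linalg.norm(d).round(4),"yaw",np.degrees(np.arctan2(d[1],d[0])).round(2))
seg((247.6,246.1),(186.8,245.4),.05,"handle")
seg((279.2,217.6),(151.3,216.6),.088,"roof")
seg((250,240),(150,240),.05,"x")
seg((381,314),(386.7,228.7),.01,"baseL");seg((417,317),(422.3,231),.01,"baseR")
seg((381,314),(417,317),.01,"baseF");seg((402.3,308),(407.8,233),.041,"groove")
for v in((361,165),(384,173),(364,186)):print(back("top",v,.061))
E
```

```text
handle [0.5809 0.2039 0.05  ] [0.5795 0.3323 0.05  ] mid [0.5802 0.2681 0.05  ] len 0.1283 yaw 90.65
roof [0.6407 0.137  0.088 ] [0.6365 0.3982 0.088 ] mid [0.6386 0.2676 0.088 ] len 0.2613 yaw 90.92
x [0.5939 0.1993 0.05  ] [0.5891 0.4102 0.05  ] mid [0.5915 0.3047 0.05  ] len 0.211 yaw 91.32
baseL [ 0.4397 -0.0876  0.01  ] [ 0.6265 -0.0982  0.01  ] mid [ 0.5331 -0.0929  0.01  ] len 0.1871 yaw -3.25
baseR [ 0.4348 -0.1666  0.01  ] [ 0.6232 -0.1775  0.01  ] mid [ 0.529  -0.1721  0.01  ] len 0.1887 yaw -3.29
baseF [ 0.4397 -0.0876  0.01  ] [ 0.4348 -0.1666  0.01  ] mid [ 0.4373 -0.1271  0.01  ] len 0.0792 yaw -93.51
groove [ 0.4572 -0.1278  0.041 ] [ 0.6169 -0.1385  0.041 ] mid [ 0.5371 -0.1331  0.041 ] len 0.1601 yaw -3.83
[ 0.75885966 -0.03297197  0.061     ]
[ 0.74288794 -0.08234564  0.061     ]
[ 0.71390441 -0.04000923  0.061     ]
```

The poses agree with the given sizes: handle length 128 mm against 130, roof 261 against 260, base 188 × 79. The unit's yaw is about +0.8° and the rail's about −3.3°. I'll move to above the handle.

```bash
for i in 1 2 3 4 5 6 7; do :; done
python3 -m handwheel '[[[0.9,0.5,0.1,0,0,0,100],[0.9,0.5,0.1,0,0,0,200],[0.9,0.5,0.1,0,0,0,200]]]' 20 >/dev/null
python3 -m handwheel '[[[0.9,0.5,0.1,0,0,0,200],[0.9,0.5,0.1,0,0,0,200],[0.9,0.5,0.1,0,0,0,200]]]' >/dev/null
python3 -m handwheel '[[[0.9,0.5,0.1,0,0,0,200],[0.9,0.5,0.1,0,0,0,200],[0.9,0.5,0.1,0,0,0,200]]]' >/dev/null
python3 -m handwheel '[[[0.9,0.5,0.1,0,0,0,200],[0.9,0.5,0.1,0,0,0,200],[0.9,0.5,0.1,0,0,0,200]]]' >/dev/null
python3 -m handwheel '[[[0.9,0.5,0.1,0,0,0,200],[0.9,0.5,0.1,0,0,0,200],[0.9,0.5,0.1,0,0,0,200]]]' >/dev/null
python3 -m handwheel '[[[0.9,0.5,0.1,0,0,0,200],[0.9,0.5,0.1,0,0,0,200],[0.9,0.5,0.1,0,0,0,200]]]' 
python3 -m handwheel '[[[0,0,0,0,0,0.9,200],[0,0,0,0,0,0.9,200],[0,0,0,0,0,0.9,200]]]' >/dev/null
python3 -m handwheel '[[[0,0,0,0,0,0.9,200],[0,0,0,0,0,0.9,200],[0,0,0,0,0,0.9,200]]]' >/dev/null
python3 -m handwheel '[[[0,0,0,0,0,0.84,200],[0,0,0,0,0,0.84,200],[0,0,0,0,0,0.84,200]]]'
python3 -c "
from h import *
s=arm.get_state();print(s['t'],s['width']);rel([.580,.268,.12],[np.pi,0,-1.557])"
```

```text
t: 2.35
eef_pos: [0.5225, 0.3213, 0.1784]
ee_rot: [3.142, 0.0, -0.239]
force: [0.3, -0.1, -0.5]
width: 0.0189
gripper_force: 0.0
t: 3.48
eef_pos: [0.5213, 0.3228, 0.179]
ee_rot: [-3.141, 0.001, -1.56]
force: [-0.3, 0.7, 0.7]
width: 0.0189
gripper_force: 0.0
3.475 0.01894905334794282
rel [ 0.693 -0.726  0.737] [-0.001  0.002 -0.006]
```

```bash

python3 -m handwheel '[[[0.69,-0.73,0.74,0,0,0,200],[0.69,-0.73,0.74,0,0,0,200],[0.69,-0.73,0.74,0,0,0,200],[0.69,-0.73,0.74,0,0,0,200]]]'
python3 - <<'E'
from h import *
np.save("T.npy",tool());cv2.imwrite("pics/w1.png",cams.grab_frame("wrist"))
E
```

```text
t: 3.98
eef_pos: [0.5811, 0.2679, 0.1199]
ee_rot: [-3.141, 0.0, -1.557]
force: [0.2, -0.2, 0.9]
width: 0.019
gripper_force: 0.0
```

View pics/w1.png

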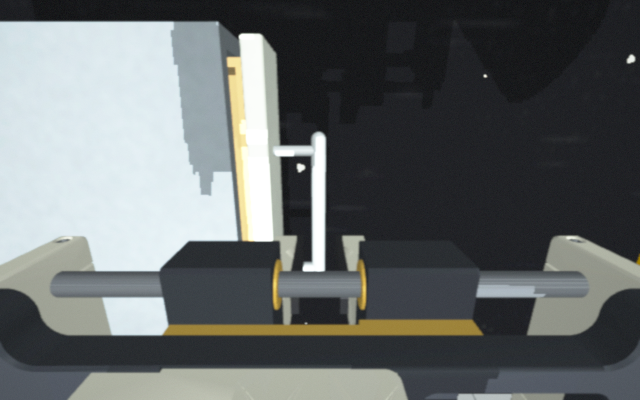

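The wrist view shows the bar at column ~319, midway between the fingertips (288 and 350), so it is centred. I'll descend, grip and pull.

```bash
python3 -c "
from h import *
print(back('wrist',(319,200),.05,np.load('T.npy')))"
python3 -m handwheel '[[[0,0,0.7,0,0,0,200],[0,0,0.7,0,0,0,200],[0,0,0.7,0,0,0,200]]]'
python3 -m handwheel '[[[0,0,0.35,0,0,0,200],[0,0,0.35,0,0,0,200],[0,0,0.35,0,0,0,255],[0,0,0.35,0,0,0,255],[0,0,0.35,0,0,0,255]]]' 20
```

```text
[0.5809789  0.25805174 0.05      ]
t: 4.4
eef_pos: [0.582, 0.2677, 0.0653]
ee_rot: [-3.14, 0.001, -1.556]
force: [-0.3, -0.3, 0.1]
width: 0.019
gripper_force: 0.0
t: 5.03
eef_pos: [0.5826, 0.2673, 0.0374]
ee_rot: [-3.139, 0.002, -1.557]
force: [-1.1, -0.2, 6.8]
width: 0.0105
gripper_force: 20.0
```

```bash

python3 -m handwheel '[[[0,0.25,0,0,0,0,255],[0,0.5,0,0,0,0,255],[0,0.75,0,0,0,0,255],[0,0.75,0,0,0,0,255]]]'
python3 -m handwheel '[[[0,0.25,0,0,0,0,255],[0,0.5,0,0,0,0,255],[0,0.75,0,0,0,0,255],[0,0.75,0,0,0,0,255]]]'
python3 -m handwheel '[[[0,0.03,0,0,0,0,255],[0,0.05,0,0,0,0,255],[0,0.05,0,0,0,0,255]]]'
```

```text
t: 5.52
eef_pos: [0.5213, 0.2665, 0.0373]
ee_rot: [-3.14, 0.002, -1.557]
force: [-0.2, -1.0, 5.6]
width: 0.0103
gripper_force: 20.0
t: 6.02
eef_pos: [0.4614, 0.2657, 0.0373]
ee_rot: [-3.14, 0.002, -1.557]
force: [-0.9, -1.7, 7.8]
width: 0.0103
gripper_force: 20.0
t: 6.4
eef_pos: [0.4585, 0.2656, 0.0373]
ee_rot: [-3.139, 0.002, -1.557]
force: [-1.5, -1.4, 10.1]
width: 0.0101
gripper_force: 20.0
```

The drawer has moved 124 mm with no end stop felt, so it is open enough. I'll release, rise and look.

```bash

python3 -m handwheel '[[[0,0,0,0,0,0,200],[0,0,0,0,0,0,200],[0,0,-0.5,0,0,0,200],[0,0,-1,0,0,0,200],[0,0,-1,0,0,0,200]]]'
python3 -m handwheel '[[[-0.3,0,-1,0,0,0,150],[-0.3,0,-1,0,0,0,110],[-0.3,0,-1,0,0,0,110]]]'
python3 - <<'E'
from h import *
np.save("T.npy",tool());w=cams.grab_frame("wrist");a=cams.grab_frame("top")
c=cv2.resize(a[150:280,130:300],None,fx=3.5,fy=3.5,interpolation=cv2.INTER_CUBIC)
cv2.imwrite("pics/t2.png",c)
E
```

```text
t: 7.02
eef_pos: [0.459, 0.2665, 0.1186]
ee_rot: [-3.137, 0.004, -1.557]
force: [-0.0, 0.6, 0.1]
width: 0.0188
gripper_force: 0.0
t: 7.4
eef_pos: [0.4575, 0.2898, 0.1964]
ee_rot: [-3.14, 0.002, -1.557]
force: [-0.3, -0.5, -0.7]
width: 0.0433
gripper_force: 0.0
```

View pics/t2.png

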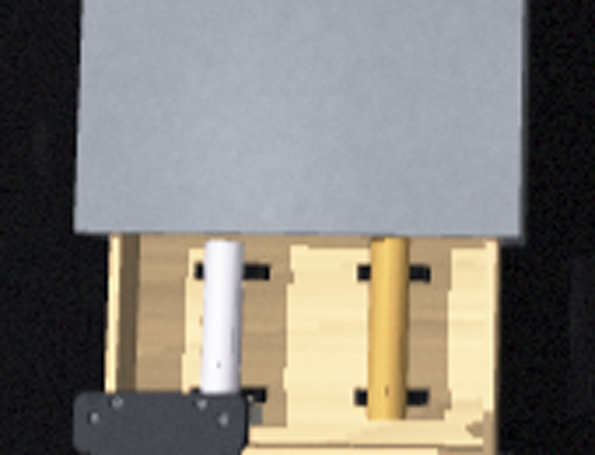

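The drawer is open. The silver rod is on the left (crop column ~222, back end at row 240), brass on the right (column ~389), and the saddles are at rows 271 and 397.

```bash
python3 - <<'E'
from h import *
f=lambda u,v,z:back("top",(130+u/3.5,150+v/3.5),z)
print(f(223.5,250,.058),f(220.5,385,.058),"back end",f(223,240,.055))
print("brass",f(389,250,.058),f(387,400,.058),"front end",f(387,418,.055))
print("saddles",f(223,334,.05),f(389,334,.05),f(232,271,.05),f(230,397,.05))
rel([.562,.317,.15],[np.pi,0,0.012])
E
```

```text
[0.63012874 0.31775443 0.058     ] [0.54927864 0.31616901 0.058     ] back end [0.63631394 0.31896679 0.055     ]
brass [0.63249019 0.21836088 0.058     ] [0.54257219 0.21649742 0.058     ] front end [0.53173294 0.21649677 0.055     ]
saddles [0.57972643 0.31769355 0.05      ] [0.58201941 0.21761887 0.05      ] [0.61791013 0.31384983 0.05      ] [0.54198681 0.31191248 0.05      ]
rel [-0.341 -1.324  0.549] [ 4.00e-03  1.00e-03 -3.14e+00]
```

```bash

python3 -m handwheel '[[[0,0,0,0,0,-0.8,110],[0,0,0,0,0,-0.8,110],[0,0,0,0,0,-0.8,110]]]' >/dev/null
python3 -m handwheel '[[[0,0,0,0,0,-0.8,110],[0,0,0,0,0,-0.8,110],[0,0,0,0,0,-0.8,110]]]' >/dev/null
python3 -m handwheel '[[[0,0,0,0,0,-0.8,110],[0,0,0,0,0,-0.8,110],[0,0,0,0,0,-0.8,110]]]' >/dev/null
python3 -m handwheel '[[[0,0,0,0,0,-0.75,110],[0,0,0,0,0,-0.75,110],[0,0,0,0,0,-0.75,110]]]'
python3 -m handwheel '[[[0.8,-0.17,0.3,0,0,0,110],[0.8,-0.17,0.3,0,0,0,110],[0.8,-0.17,0.3,0,0,0,110]]]'
python3 -m handwheel '[[[0.73,-0.17,0.3,0,0,0,110],[0.73,-0.17,0.3,0,0,0,110],[0.73,-0.17,0.3,0,0,0,110]]]'
python3 - <<'E'
from h import *
np.save("T.npy",tool());cv2.imwrite("pics/w3.png",cams.grab_frame("wrist"))
rel([.580,.317,.033],[np.pi,0,0.018])
E
```

```text
t: 9.0
eef_pos: [0.457, 0.2888, 0.1951]
ee_rot: [3.141, 0.0, 0.01]
force: [-0.0, -0.1, -0.3]
width: 0.0501
gripper_force: 0.0
t: 9.38
eef_pos: [0.5209, 0.3032, 0.1703]
ee_rot: [3.14, 0.001, 0.011]
force: [-0.4, -0.7, 0.1]
width: 0.0494
gripper_force: 0.0
t: 9.75
eef_pos: [0.5785, 0.3181, 0.1476]
ee_rot: [3.141, 0.0, 0.015]
force: [-0.2, -0.2, -0.3]
width: 0.0499
gripper_force: 0.0
rel [0.018 0.016 1.443] [-0.001 -0.002 -0.005]
```

View pics/w3.png

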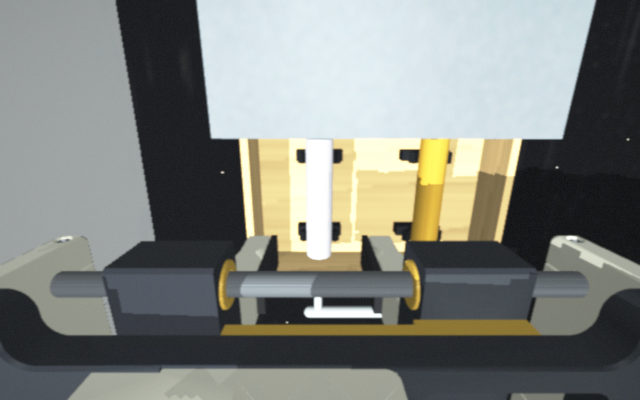

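The silver rod is centred between the fingers (column ~319), with its front end at row ~256.

```bash
python3 -c "
from h import *
T=np.load('T.npy')
print(back('wrist',(319,257),.064,T),back('wrist',(319,257),.055,T),back('wrist',(319,232),.05,T))"
python3 -m handwheel '[[[0.02,0,0.9,0,0,0,110],[0.02,0,0.9,0,0,0,110],[0.02,0,0.9,0,0,0,110]]]'
python3 -m handwheel '[[[0,0,0.3,0,0,0,110],[0,0,0.54,0,0,0,110],[0,0,0.54,0,0,0,110]]]'
```

```text
[0.52804076 0.317362   0.064     ] [0.52323326 0.3173     0.055     ] [0.54729904 0.3176401  0.05      ]
t: 10.18
eef_pos: [0.5805, 0.3184, 0.0768]
ee_rot: [3.141, -0.001, 0.018]
force: [0.2, 0.8, 0.5]
width: 0.0495
gripper_force: 0.0
t: 10.55
eef_pos: [0.5802, 0.3179, 0.0319]
ee_rot: [3.141, 0.001, 0.017]
force: [-0.2, -0.1, 0.1]
width: 0.0497
gripper_force: 0.0
```

```bash

python3 -m handwheel '[[[0,0,0,0,0,0,200],[0,0,0,0,0,0,200],[0,0,0,0,0,0,200],[0,0,-0.2,0,0,0,200],[0,0,-0.5,0,0,0,200]]]' 25
python3 -m handwheel '[[[0,0,-0.5,0,0,0,200],[0,0,-1,0,0,0,200],[0,0,-1,0,0,0,200]]]'
python3 -m handwheel '[[[-0.15,0.5,0,0,0,0.05,200],[-0.15,0.95,0,0,0,0.05,200],[-0.15,0.95,0,0,0,0.05,200]]]' >/dev/null
python3 -m handwheel '[[[-0.15,0.5,0,0,0,0.05,200],[-0.15,0.95,0,0,0,0.05,200],[-0.15,0.95,0,0,0,0.05,200]]]' >/dev/null
python3 -m handwheel '[[[-0.15,0.5,0,0,0,0.05,200],[-0.15,0.95,0,0,0,0.05,200],[-0.15,0.95,0,0,0,0.05,200]]]' >/dev/null
python3 -m handwheel '[[[-0.15,0.5,0,0,0,0,200],[-0.15,0.95,0,0,0,0,200],[-0.15,0.95,0,0,0,0,200]]]' >/dev/null
python3 -m handwheel '[[[-0.15,0.5,0,0,0,0,200],[-0.15,0.95,0,0,0,0,200],[-0.15,0.95,0,0,0,0,200]]]'
python3 -c "
from h import *
rel([.516,-.132,.12],[np.pi,0,-.058])"
```

```text
t: 11.18
eef_pos: [0.5803, 0.3179, 0.0727]
ee_rot: [3.141, 0.001, 0.017]
force: [0.4, 0.6, -1.5]
width: 0.0228
gripper_force: 25.0
t: 11.55
eef_pos: [0.5826, 0.3196, 0.1576]
ee_rot: [-3.137, -0.006, 0.018]
force: [-0.2, 0.2, -1.4]
width: 0.0236
gripper_force: 25.0
t: 13.42
eef_pos: [0.5105, -0.0602, 0.1522]
ee_rot: [-3.142, -0.0, -0.059]
force: [0.7, 0.8, -1.1]
width: 0.0234
gripper_force: 25.0
rel [0.121 0.892 0.403] [-0.    -0.    -0.002]
```

```bash

python3 -m handwheel '[[[0.12,0.5,0,0,0,0,200],[0.12,0.89,0.1,0,0,0,200],[0.12,0.89,0.1,0,0,0,200],[0.12,0.89,0.1,0,0,0,200]]]'
python3 - <<'E'
from h import *
np.save("T.npy",tool());cv2.imwrite("pics/w4.png",cams.grab_frame("wrist"))
E
```

```text
t: 13.92
eef_pos: [0.5163, -0.1304, 0.1441]
ee_rot: [-3.142, -0.0, -0.057]
force: [-0.1, -0.1, -1.6]
width: 0.0234
gripper_force: 25.0
```

View pics/w4.png

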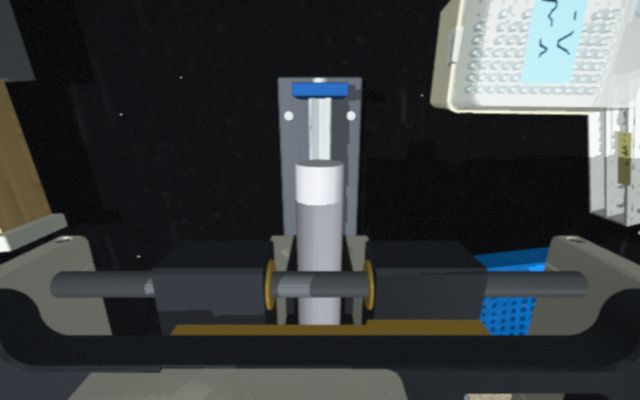

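The rail runs straight up the picture. The stop centre is at column 320 with its near edge at row ~96, the groove is at columns 310–330, and the held rod is at column ~319.

```bash
python3 -c "
from h import *
T=np.load('T.npy');b=lambda u,v,z:back('wrist',(u,v),z,T).round(4)
print('stop',b(320,96,.066),b(320,96,.041),b(292,90,.066)-b(348,90,.066))
print('groove',b(320,110,.041),b(319.5,150,.041),'base',b(278,79,.01),b(361.5,79,.01))
print('rod end',b(319.5,162,.144+.019+.012),b(319.5,162,.144+.019))
p=np.array([.606,-.1368]);d=np.array([np.cos(-.0577),np.sin(-.0577)])
print('rod ctr for -85',p-.085*d)
"
```

```text
stop [ 0.607  -0.1365  0.066 ] [ 0.6083 -0.1366  0.041 ] [0.0025 0.043  0.    ]
groove [ 0.5969 -0.136   0.041 ] [ 0.5626 -0.1335  0.041 ] base [ 0.6272 -0.0982  0.01  ] [ 0.6227 -0.1766  0.01  ]
rod end [ 0.5739 -0.1341  0.175 ] [ 0.5719 -0.134   0.163 ]
rod ctr for -85 [ 0.52114146 -0.13189822]
```

```bash

python3 -m handwheel '[[[0,0.01,0.4,0,0,0,200],[0,0.01,0.8,0,0,0,200],[0,0.01,0.8,0,0,0,200]]]'
python3 -m handwheel '[[[0,0,0.2,0,0,0,200],[0,0,0.4,0,0,0,200],[0,0,0.56,0,0,0,200],[0,0,0.56,0,0,0,200]]]'
python3 -m handwheel '[[[0,0,0.02,0,0,0,200],[0,0,0.04,0,0,0,200],[0,0,0.04,0,0,0,200]]]'
```

```text
t: 14.35
eef_pos: [0.5142, -0.1313, 0.0785]
ee_rot: [3.141, 0.004, -0.057]
force: [0.1, -0.6, -0.5]
width: 0.0228
gripper_force: 25.0
t: 14.85
eef_pos: [0.5156, -0.1319, 0.0354]
ee_rot: [3.141, 0.001, -0.057]
force: [-1.0, -0.3, -1.3]
width: 0.0234
gripper_force: 25.0
t: 15.22
eef_pos: [0.5157, -0.1322, 0.0324]
ee_rot: [-3.142, -0.0, -0.058]
force: [-0.9, 0.2, -2.4]
width: 0.0233
gripper_force: 25.0
```

```bash

python3 -m handwheel '[[[0,0,0.015,0,0,0,200],[0,0,0.02,0,0,0,200],[0,0,0.02,0,0,0,200]]]'
python3 -m handwheel '[[[0,0,0.01,0,0,0,200],[0,0,0.015,0,0,0,200],[0,0,0.015,0,0,0,200]]]'
```

```text
t: 15.6
eef_pos: [0.5158, -0.1322, 0.0318]
ee_rot: [3.141, -0.001, -0.057]
force: [-4.3, 2.6, 11.4]
width: 0.023
gripper_force: 25.0
t: 15.98
eef_pos: [0.5159, -0.1322, 0.0317]
ee_rot: [3.141, -0.001, -0.057]
force: [-8.1, 4.8, 23.4]
width: 0.0231
gripper_force: 25.0
```

The rod is seated, with the contact force rising. I'll ease off, release, rise and look.

```bash

python3 -m handwheel '[[[0,0,-0.02,0,0,0,200],[0,0,-0.025,0,0,0,190],[0,0,-0.025,0,0,0,160],[0,0,-0.025,0,0,0,110],[0,0,-0.025,0,0,0,110]]]'
python3 -m handwheel '[[[0,0,-0.3,0,0,0,110],[0,0,-0.8,0,0,0,110],[0,0,-0.8,0,0,0,110]]]'
python3 -m handwheel '[[[-0.5,0,-0.3,0,0,0,200],[-1,0,-0.3,0,0,0,255],[-1,0,-0.3,0,0,0,255]]]'
python3 - <<'E'
from h import *
np.save("T.npy",tool());cv2.imwrite("pics/w5.png",cams.grab_frame("wrist"))
E
```

```text
t: 16.6
eef_pos: [0.5155, -0.1323, 0.0311]
ee_rot: [3.142, 0.0, -0.058]
force: [-0.0, 0.5, -0.2]
width: 0.0465
gripper_force: 0.0
t: 16.98
eef_pos: [0.5178, -0.1322, 0.0982]
ee_rot: [-3.141, -0.006, -0.057]
force: [0.2, 0.6, -0.2]
width: 0.05
gripper_force: 0.0
t: 17.35
eef_pos: [0.4328, -0.1276, 0.119]
ee_rot: [-3.141, 0.001, -0.058]
force: [0.8, -0.2, -0.2]
width: 0.0256
gripper_force: 0.0
```

View pics/w5.png

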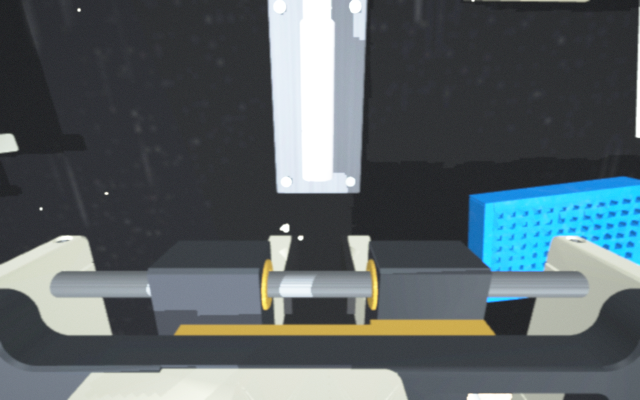

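The rod lies straight in the groove, with its rear end at about (318,180). I'll lower the closed fingers behind it.

```bash
python3 -c "
from h import *
T=np.load('T.npy');print(back('wrist',(318,180),.06,T),back('wrist',(318,180),.041,T))"
python3 -m handwheel '[[[0,-0.01,0.5,0,0,0,255],[0,-0.01,0.9,0,0,0,255],[0,-0.01,0.9,0,0,0,255]]]'
python3 -m handwheel '[[[0.06,0,0,0,0,0,255],[0.12,0,0,0,0,0,255],[0.18,0,0,0,0,0,255],[0.24,0,0,0,0,0,255]]]'
```

```text
[ 0.46166158 -0.12850191  0.06      ] [ 0.45729097 -0.12815204  0.041     ]
t: 17.77
eef_pos: [0.4344, -0.127, 0.0452]
ee_rot: [3.141, 0.005, -0.058]
force: [0.5, -1.1, 0.5]
width: 0.0004
gripper_force: 0.0
t: 18.27
eef_pos: [0.455, -0.1279, 0.0477]
ee_rot: [-3.141, 0.0, -0.058]
force: [-2.0, 1.6, 1.3]
width: 0.0007
gripper_force: 1.1
```

```bash

python3 -m handwheel '[[[0.05,0,0,0,0,0,255],[0.1,0,0,0,0,0,255],[0.15,0,0,0,0,0,255],[0.2,0,0,0,0,0,255],[0.25,0,0,0,0,0,255]]]'
python3 -m handwheel '[[[0.02,0,0,0,0,0,255],[0.04,0,0,0,0,0,255],[0.06,0,0,0,0,0,255],[0.06,0,0,0,0,0,255]]]'
```

```text
t: 18.9
eef_pos: [0.4751, -0.1291, 0.0473]
ee_rot: [3.142, 0.0, -0.058]
force: [-1.3, 1.3, 1.7]
width: 0.0002
gripper_force: 1.0
t: 19.4
eef_pos: [0.4801, -0.1293, 0.0474]
ee_rot: [-3.142, -0.001, -0.058]
force: [0.0, -0.4, -0.2]
width: 0.0005
gripper_force: 0.1
```

```bash

python3 -m handwheel '[[[0.02,0,0,0,0,0,255],[0.03,0,0,0,0,0,255],[0.04,0,0,0,0,0,255]]]'
python3 -m handwheel '[[[0.01,0,0,0,0,0,255],[0.02,0,0,0,0,0,255]]]' | grep -E 'pos|force'
python3 -m handwheel '[[[0.01,0,0,0,0,0,255],[0.02,0,0,0,0,0,255]]]'| grep -E 'pos|force'
```

```text
t: 19.77
eef_pos: [0.4828, -0.1295, 0.0473]
ee_rot: [-3.142, 0.0, -0.058]
force: [-1.8, 0.9, 1.2]
width: 0.0005
gripper_force: 1.0
eef_pos: [0.4845, -0.1296, 0.0474]
force: [-1.8, 0.8, 0.2]
gripper_force: 0.8
eef_pos: [0.4861, -0.1297, 0.0473]
force: [-1.9, 1.3, 1.0]
gripper_force: 1.0
```

```bash

python3 -m handwheel '[[[0.01,0,0,0,0,0,255],[0.015,0,0,0,0,0,255]]]' | grep -E 'pos|force'
python3 -m handwheel '[[[0.01,0,0,0,0,0,255],[0.015,0,0,0,0,0,255]]]'| grep -E 'pos|force'
```

```text
eef_pos: [0.4868, -0.1298, 0.0473]
force: [-4.8, 1.6, 3.1]
gripper_force: 2.1
eef_pos: [0.4869, -0.1299, 0.0471]
force: [-7.7, 3.6, 5.7]
gripper_force: 3.8
```

The push stalled at x=0.487 against the predicted 0.4875, with the force rising to 8 N, so the rod is at the stop. I'll back off and go round to the handle.

```bash

python3 -m handwheel '[[[-0.2,0,0,0,0,0,255],[-0.5,0,0,0,0,0,255],[-0.6,0,0,0,0,0,255],[-0.6,0,-0.5,0,0,0,255],[-0.6,0,-1,0,0,0,255]]]'
python3 -m handwheel '[[[0,-0.5,0,0,0,-0.14,255],[0,-1,0,0,0,-0.14,255],[0,-1,0,0,0,-0.14,255]]]' >/dev/null
python3 -m handwheel '[[[0,-0.5,0,0,0,0,255],[0,-1,0,0,0,0,255],[0,-1,0,0,0,0,255]]]' >/dev/null
python3 -m handwheel '[[[0,-0.5,0,0,0,0,255],[0,-1,0,0,0,0,255],[0,-1,0,0,0,0,255]]]' >/dev/null
python3 -m handwheel '[[[0,-0.5,0,0,0,0,255],[0,-1,0,0,0,0,255],[0,-1,0,0,0,0,255]]]'
python3 - <<'E'
from h import *
rel([.425,.266,.12],[np.pi,0,.016])
a=cams.grab_frame("top");b=cams.grab_frame("side")
cv2.imwrite("pics/v6.png",np.hstack([cv2.resize(a[222:322,370:430],None,fx=5,fy=5,interpolation=2),cv2.resize(b[270:370,240:380],None,fx=3.5,fy=5,interpolation=2)]))
E
```

```text
t: 21.4
eef_pos: [0.4407, -0.1271, 0.1285]
ee_rot: [3.141, -0.0, -0.057]
force: [1.8, -0.2, -0.4]
width: 0.0005
gripper_force: 0.0
t: 22.9
eef_pos: [0.4429, 0.1936, 0.1273]
ee_rot: [-3.142, -0.0, 0.014]
force: [0.5, -0.3, 0.0]
width: 0.0006
gripper_force: 0.0
rel [-0.211 -0.907  0.091] [-0.    -0.001 -0.005]
```

View pics/v6.png

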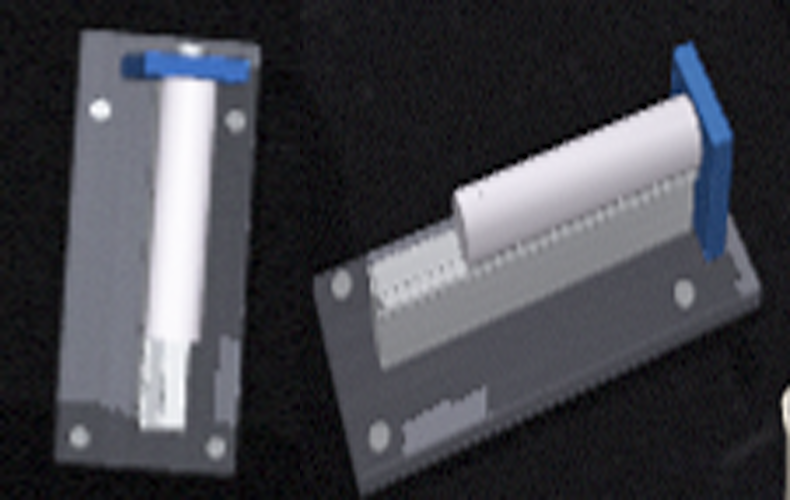

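The rod lies in the groove touching the blue stop in both views: top at (190,78), side at (697,120). Now I'll shut the drawer.

```bash

python3 -m handwheel '[[[-0.22,-0.5,0.1,0,0,0,255],[-0.22,-0.91,0.1,0,0,0,255],[-0.22,-0.91,0.1,0,0,0,255]]]' >/dev/null
python3 -m handwheel '[[[0,0,0.5,0,0,0,255],[0,0,1,0,0,0,255],[0,0,1,0,0,0,255],[0.1,0,1,0,0,0,255],[0.2,0,1,0,0,0,255]]]'
python3 -m handwheel '[[[0.15,0,0,0,0,0,255],[0.3,0,0,0,0,0,255],[0.45,0,0,0,0,0,255],[0.6,0,0,0,0,0,255],[0.75,0,0,0,0,0,255]]]'
python3 -m handwheel '[[[0.15,0,0,0,0,0,255],[0.3,0,0,0,0,0,255],[0.45,0,0,0,0,0,255],[0.6,0,0,0,0,0,255],[0.75,0,0,0,0,0,255]]]'
```

```text
t: 24.0
eef_pos: [0.4413, 0.2662, 0.0412]
ee_rot: [-3.139, -0.002, 0.012]
force: [-0.8, 0.1, 0.2]
width: 0.0005
gripper_force: 0.0
t: 24.62
eef_pos: [0.5006, 0.2663, 0.0392]
ee_rot: [3.141, 0.0, 0.012]
force: [-1.3, 1.1, 0.6]
width: 0.0003
gripper_force: 0.7
t: 25.25
eef_pos: [0.5605, 0.2671, 0.0393]
ee_rot: [-3.142, 0.0, 0.012]
force: [-1.9, 0.9, 0.0]
width: 0.0001
gripper_force: 0.7
```

Next I'll go the rest of the way in small steps, to about 0.58, until the end stop is felt.

```bash

python3 -m handwheel '[[[0.05,0,0,0,0,0,255],[0.1,0,0,0,0,0,255],[0.14,0,0,0,0,0,255],[0.14,0,0,0,0,0,255]]]'| grep -E 'pos|force'
python3 -m handwheel '[[[0.02,0,0,0,0,0,255],[0.03,0,0,0,0,0,255]]]'| grep -E 'pos|force'
python3 -m handwheel '[[[0.02,0,0,0,0,0,255],[0.025,0,0,0,0,0,255]]]'| grep -E 'pos|force'
```

```text
eef_pos: [0.5712, 0.2672, 0.0394]
force: [-0.2, 0.1, -0.9]
gripper_force: 0.0
eef_pos: [0.5732, 0.2672, 0.0394]
force: [-2.1, -0.4, -0.2]
gripper_force: 0.5
eef_pos: [0.5738, 0.2671, 0.0393]
force: [-8.8, 1.2, 5.6]
gripper_force: 4.8
```

```bash

python3 -m handwheel '[[[0.02,0,0,0,0,0,255],[0.025,0,0,0,0,0,255],[0.025,0,0,0,0,0,255]]]'| grep -E 'pos|force'
python3 -m handwheel '[[[-0.3,0,0,0,0,0,255],[-0.5,0,0,0,0,0,255],[-0.6,0,-0.4,0,0,0,255],[-0.8,0,-1,0,0,0,255],[-0.8,0,-1,0,0,0,255]]]'
python3 -m handwheel '[[[-0.6,-0.9,-0.5,0,0,0,255],[-0.6,-0.9,-0.5,0,0,0,255],[-0.6,-0.9,-0.5,0,0,0,255]]]'
python3 - <<'E'
from h import *
a=cams.grab_frame("top");b=cams.grab_frame("side")
cv2.imwrite("pics/v7.png",np.vstack([cv2.resize(a[120:320,140:440],None,fx=2,fy=1.4,interpolation=2),cv2.resize(b[110:300,230:530],None,fx=2,fy=1.6,interpolation=2)])[:590])
E
```

```text
eef_pos: [0.5739, 0.2671, 0.0394]
force: [-17.2, 4.0, 10.8]
gripper_force: 8.5
t: 27.25
eef_pos: [0.5147, 0.2682, 0.1237]
ee_rot: [-3.137, -0.006, 0.014]
force: [0.6, 0.2, 0.3]
width: 0.0004
gripper_force: 0.0
t: 27.62
eef_pos: [0.464, 0.3398, 0.1602]
ee_rot: [-3.14, -0.002, 0.015]
force: [-0.8, -0.6, 0.9]
width: 0.0007
gripper_force: 0.0
```

View pics/v7.png

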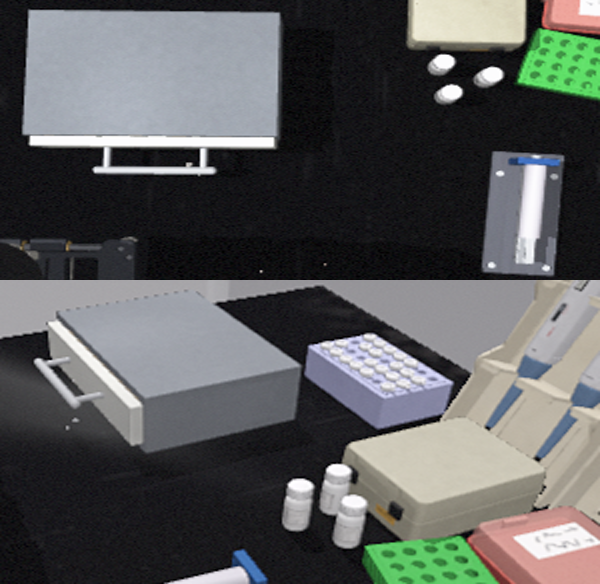

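The drawer front sits flush with the unit at (150,141), the rod is at the stop at (535,163), and all three vials stand. I'm handing in.

```bash
python3 -c "
from station import arm
print(arm.job_done())"
```

```text
the job is handed in; nothing more can be done
None
```

The silver rod lies in the groove touching the stop, the brass rod is in the shut drawer, the vials still stand where they were, and the job was handed in at about 28 s with no verdict returned.

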